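Latch the solvent jug and take off its safety cap

ROBOT

A 7-joint arm with a two-finger parallel gripper is mounted at the origin on the work surface. World frame = base frame: x ahead of the robot, y to its left, z up, the work surface at z = 0. Lengths are in m, angles in rad, forces in N, time in s.
With the tool pointing down it reaches from about 0.4 to 0.9 m from the base axis. Payload 5.6 kg.
Tool frame: the origin (TCP) lies at the centre of the arm's flange, where the gripper is bolted on; the fingertips stand 190 mm ahead of it and the grasp point (between the pads) lies 171 mm ahead of it; z points along the fingers, x is the direction in which the jaws open and shut, and the axes are right-handed (so a half turn about z gives the same grasp; the last joint's range is limited). The gripper opens to 92 mm and grips with 3 to 60 N. Pads are 20 mm wide; open, the fingers measure 128 mm over their backs; the gripper's body (75 mm by 189 mm) begins 69 mm behind the grasp point.
Start: joints at [-1.336, 0.468, -0.012, 1.603, 0.006, 1.071, -0.056], TCP at [0.178, 0.625, 0.405] pointing down, gripper open.
Joint ranges: [-2.53, 2.53], [-0.31, 2.02], [-1.57, 1.55], [0.28, 2.44], [-1.29, 4.43], [0.15, 1.84], [-2.92, 2.92]. Speed limits (rad/s): [2.57, 2.57, 3.14, 3.14, 3.14, 3.14, 3.14].

INTERFACE

Orientations are given as a unit quaternion [x, y, z, w].
In Python, from cell import r, eoat, imaging, order, sensors gives the robot as it stands. Calls block until the motion is done:
- r.move_pose(position, orientation): joint-space move of the TCP to a pose.
- r.move_l(position, velocity=0.15, rot=None): straight line of the TCP; rot=None keeps the orientation; velocity is the mean speed in m/s.
- r.move_j(angles): joint-space move.
- eoat.open_gripper() and eoat.clamp(effort=None): open the fingers fully, or close them until they stop; effort is the grip in N (None keeps the last).
- r.sleep(seconds).
- r.inverse_kinematics(position, orientation): joint angles nearest the present ones, or None.
- imaging.snapshot(name): name is "side" or "top" or "wrist"; returns a dict with "pixels" (400x640x3 uint8, red, green, blue), "fx", "fy", "cx", "cy" (pixels), "extrinsics" (4x4, takes a point from world to camera coordinates); the wrist camera has in their place "mount" (4x4, takes a point from camera to tool coordinates, whose origin is the TCP and whose axes are the tool frame's). Camera axes: x right, y up, looking along -z (the intrinsics and any distortion apply to the point x, -y, -z); pixel columns grow to the right and rows downward; lengths in m; the calibration is good to about 2 mm. A picture is of the moment at which its call begins: read the wrist's pose just before it. There is no depth.
A pose or a line that the arm cannot do raises r.MotionError and nothing moves.
- order.hand_in(): hands the job in, once; it reports no verdict.
Readings, each from a call of its own:
- sensors.read_time(): time.
- sensors.read_qpos(): joint angles.
- sensors.read_joint_vel(): joint speeds.
- sensors.read_effort(): joint torques, N m.
- sensors.read_tool_pos(): TCP position.
- sensors.read_ee_rot(): TCP orientation.
- sensors.read_force(): force on the tool from outside, world axes, zero at the start.
- sensors.read_moment(): the same for the moment, N m.
- sensors.read_gripper_width(): opening from 0.0 (shut) to 1.0 (fully open).
Only numpy, scipy, OpenCV 4.12 (cv2) and the standard library are available. Lean on these libraries where they do the work, as an engineer would, in place of code of your own. Each camera call takes 0.05 s, during which the arm holds its last target. There are 200 camera calls.

TASK

At the woodwork bench, swing the holder's steel latch bar fully shut into its catch so that the jug is kept down, then press the jug's safety cap down, twist it anticlockwise while it is down until it is free, and lift it straight up. Finish while still holding the cap level and still, about 8 cm above the jug's mouth, with the latch still shut and the jug left standing in its holder. Leave the other things on the bench where they are.

Things in the scene. Friction and masses are not known exactly. Their poses are not given: they have to be found in the camera images.
- holder: Wooden holder fixed to the bench: 112 x 112 mm socket, 12 mm floor, walls up to 50 mm; the square jug has 1.5 mm of play and cannot turn. Origin: centre of its underside; z up. Steel posts 130 mm tall: the latch's pivot at x 61, y -34 mm (own axes); the catch at x -60, y -28 mm, with an upright stop 14 mm taller at its middle.
- latch (a joint): Latch bar, turning level about a vertical axis. 0 = shut: along the holder's x, over the jug's shoulder and against the catch's stop. Grows as it opens, anticlockwise from above, the knob moving to the holder's -y side; starts 0.8 to 1.35 open; stops at 0 and 1.5. Stays where left (friction under 1 N at the knob).
- latch_knob (a point): Centre of the top of the upright round steel knob at the latch's free end: 13 mm across, 24 mm tall above the bar, 136 mm from the pivot axis. The bar is 10 mm wide and 6 mm thick, its top 139 mm above the bench.
- latch_pivot (a point): Point on the latch's vertical pivot axis, at the middle of the bar's thickness (136 mm above the bench).
- jug: Loose white square plastic solvent jug, 84 x 84 mm, flat shoulder at 118 mm, about 0.6 kg, standing in the holder, axes parallel to the holder's. Origin: centre of its underside; z up. Two lugs on its neck lock the cap.
- mouth (a point): Centre of the top of the jug's neck, 154 mm above the jug's underside; the inside of the cap's roof is 9 mm above it while the cap is locked.
- cap: Grey round ribbed push-and-turn cap, 52 mm across, 25 mm tall, 30 g. Origin: centre of its lower rim, 142 mm above the jug's underside while locked; z up. To free it: press down over 4 mm (6 is good), keep it down and turn it anticlockwise seen from above. It lifts off once turned 55 to 125 degrees (70 is good); clockwise is blocked. Its x lies along the jug's x while locked.
- seal (a joint): Spring-loaded seal hidden in the neck, pushing the cap up: 0 with the cap locked at rest, grows (m) as the cap is pressed: about 5 N at first, 1.1 N more per mm, bottoming at 0.009 (15 N); about -0.002 with the cap off.
- sanding_block: Cork-soled wooden sanding block, 105 x 55 x 40 mm, a bystander; origin under its centre.
- glue_jar: Short amber jar, 54 mm across, 75 mm tall, a bystander; origin under its centre.
- screwdriver: Screwdriver lying on the bench, a bystander.
- hammer: Hammer lying on the bench, a bystander.
- tape_measure: Tape measure, 70 x 36 x 62 mm, a bystander; origin under its centre.
- offcut: Wooden offcut, 140 x 45 x 30 mm, a bystander; origin under its centre.
There are look-alikes about, which are no part of the job. Leave any green or yellow look-alike of the holder alone. Leave any blue or turquoise look-alike of the jug alone.

How it is judged:
On the way, in this order (a step that is already met when the one before it is completed fails the run):
1. the latch bar is swung shut into its catch (within 0.08 rad of fully shut) (value of joint latch below 0.08 rad), for 0.2 s.
2. the cap is pressed down on its neck by at least 4 mm, with the latch shut (value of joint seal above 0.004 m and value of joint latch below 0.08 rad), for 0.1 s.
3. the cap is turned at least 0.7 rad (40 degrees) on the neck, before it is lifted away (angle between the x axis of cap and the x axis of jug, either way round above 0.7 rad and z of cap in the frame of jug below 0.165 m), for 0.05 s.
At the end, for the whole second after the job is handed in: The latch is within 0.08 rad of shut; the gripper's fingers hold the cap (over 2 N) with its rim 40 to 160 mm above the jug's mouth and within 40 mm of it sideways, tilted less than 0.35 rad, moving slower than 0.03 m/s and touching neither jug nor holder; the jug stands upright in its holder (value of joint latch below 0.08 rad and z of cap in the frame of mouth between 0.04 and 0.16 m and horizontal distance between cap and mouth below 0.04 m and angle between cap's own z axis and vertical below 0.35 rad and linear speed of cap below 0.03 m/s and contact force between the fingers and cap above 2 N and contact force between cap and jug below 0.1 N and contact force between cap and holder below 0.1 N and z of jug in the frame of holder below 0.02 m and angle between jug's own z axis and vertical below 0.1 rad); the arm keeps its last pose, push and grip.
It fails at once if a bystander on the bench (sanding block, glue jar, screwdriver, hammer, tape measure, offcut) is shifted by more than 30 mm (distance of any of sanding_block, glue_jar, screwdriver, hammer, tape_measure, offcut from where it was at the start of the episode above 0.03 m).
It fails at once if the jug is pulled more than 20 mm up out of its holder (z of jug in the frame of holder above 0.032 m).
It also fails if it takes over 51 s, if anything falls off the work surface, if the arm or the gripper's body presses on something with over 40 N, if the wrist force passes 120 N, or if a joint passes its speed limit or range.

## Working session

There is one attempt and no reset: what is moved stays moved. The work goes in short steps, each a Python script; the robot and the scene stay as the last script left them, time stands still between calls to the robot, and variables do not carry over. Pictures are saved under pics/ and viewed, about 8 in all and at most 12, crops included, and the job is handed in when it is done.

```bash
mkdir -p pics; ls; python3 - <<'E'
from cell import r, eoat, imaging, order, sensors
import cv2,numpy as np
for n in ("top","side"):
    s=imaging.snapshot(n); cv2.imwrite(f"pics/{n}0.png",s["pixels"][:,:,::-1])
    print(n,{k:(np.round(v,4).tolist() if k!="pixels" else 0) for k,v in s.items()})
print(sensors.read_time(),sensors.read_tool_pos(),sensors.read_ee_rot())
E
```

```text
pics
top {'pixels': 0, 'fx': 444.8865, 'fy': 444.8865, 'cx': 317.0146, 'cy': 198.4172, 'extrinsics': [[-0.012, -0.9997, -0.0225, 0.0893], [0.9931, -0.0145, 0.116, -0.5105], [-0.1163, -0.021, 0.993, -1.5075], [0.0, 0.0, 0.0, 1.0]]}
side {'pixels': 0, 'fx': 460.2779, 'fy': 460.2779, 'cx': 318.7687, 'cy': 201.2164, 'extrinsics': [[0.9898, -0.1412, -0.0216, -0.4942], [0.1146, 0.6951, 0.7098, -0.1958], [-0.0852, -0.705, 0.7041, -1.2472], [0.0, 0.0, 0.0, 1.0]]}
0.1 [0.17824206 0.62484869 0.40383569] [ 7.98205776e-01  6.02384334e-01 -6.03951263e-04  5.37530266e-04]
```

View pics/top0.png

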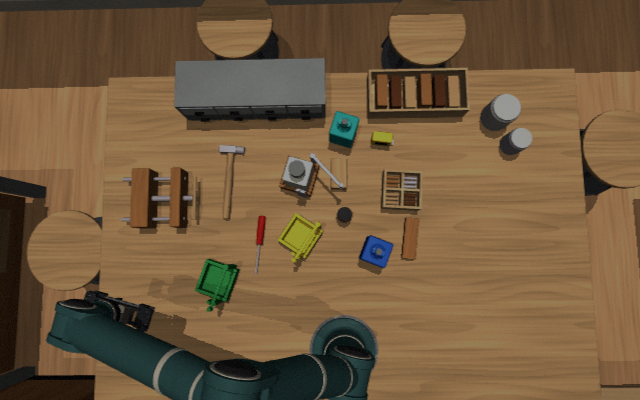

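View pics/side0.png

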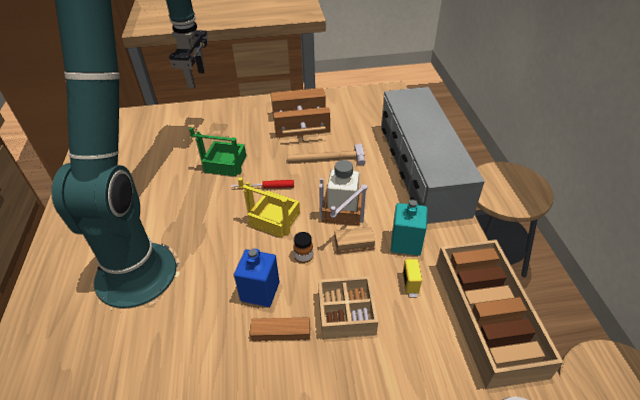

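The top view shows these candidates:
- **Jugs:** white at (298,172), blue at (376,252), teal at (344,130).
- **Holders:** wooden at (298,178), yellow at (300,237), green at (217,281).

I choose the white jug in the wooden holder with the steel bar, and check it with a close crop.

```bash
python3 - <<'E'
import cv2,numpy as np
a=cv2.imread("pics/top0.png")[140:215,265:365]; b=cv2.imread("pics/side0.png")[150:250,300:400]
a=cv2.resize(a,None,fx=8,fy=8,interpolation=cv2.INTER_CUBIC)[:600]
b=cv2.resize(b,None,fx=6,fy=6,interpolation=cv2.INTER_CUBIC)
cv2.imwrite("pics/c1.png",a);cv2.imwrite("pics/c2.png",b)
E
```

```text
(no output)
```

View pics/c1.png

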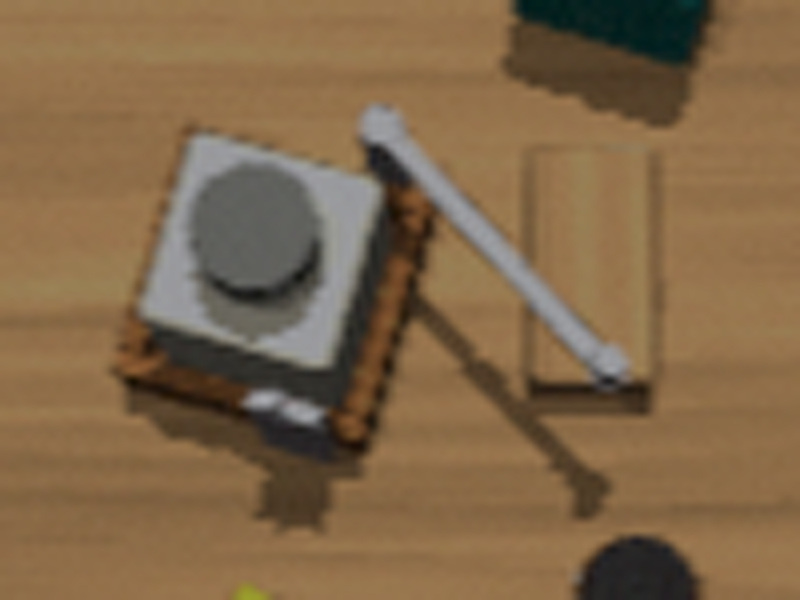

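View pics/c2.png

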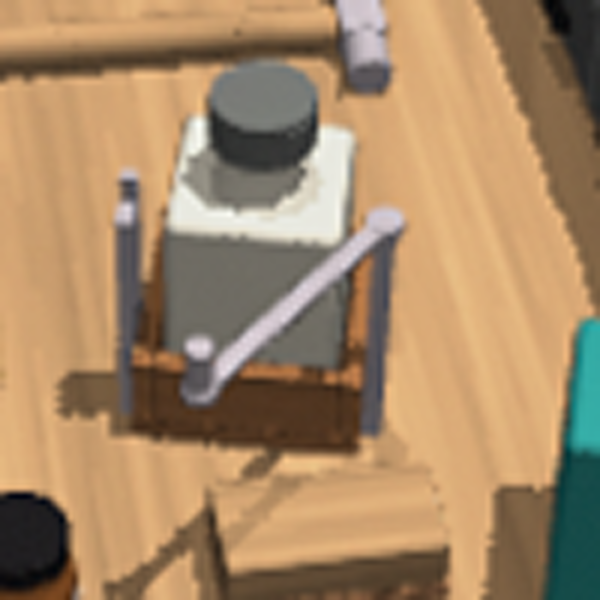

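The crop confirms the choice. The pivot is at crop (380,123), the knob top at (608,360), the cap top at (253,228) and the catch at (290,410). The bar lies open over the offcut. Next I compute positions and take one close wrist look.

```bash
cat > h.py <<'E'
from cell import r, eoat, imaging, order, sensors
import numpy as np, cv2
from scipy.spatial.transform import Rotation as R
def ray_plane(s,E,u,v,z):
    """pixel to world point at height z; E: world->camera"""
    d=np.array([(u-s["cx"])/s["fx"],-(v-s["cy"])/s["fy"],-1.])
    Rm,t=E[:3,:3],E[:3,3]; c=-Rm.T@t; w=Rm.T@d
    return c+w*(z-c[2])/w[2]
def down(a):
    """tool pointing down, jaw axis (tool x) at world angle a"""
    x=np.array([np.cos(a),np.sin(a),0]); z=np.array([0,0,-1.])
    return R.from_matrix(np.c_[x,np.cross(z,x),z]).as_quat()
def wrist():
    p,q=sensors.read_tool_pos(),sensors.read_ee_rot()
    s=imaging.snapshot("wrist"); T=np.eye(4); T[:3,:3]=R.from_quat(q).as_matrix(); T[:3,3]=p
    return s,np.linalg.inv(T@np.array(s["mount"]))
E
python3 - <<'E'
from h import *
s=imaging.snapshot("top");E=np.array(s["extrinsics"])
f=lambda x,y,z:ray_plane(s,E,265+(x+.5)/8-.5,140+(y+.5)/8-.5,z)
piv,kn,cap=f(380,123,.139),f(608,360,.163),f(253,228,.179)
c4=[f(*p,.130) for p in [(195,135),(383,185),(330,368),(142,318)]]
print(piv,kn,cap,np.mean(c4,0),np.linalg.norm((kn-piv)[:2]))
# holder yaw: side edges
d=c4[0]-c4[3]; d2=c4[1]-c4[2]; print("x-ish edge ang",np.arctan2(d[1],d[0]),np.arctan2(d2[1],d2[0]))
v=piv-cap; th=np.arctan2(v[1],v[0])-np.arctan2(-34,61); print("yaw from pivot",th)
b=kn-piv; print("latch",(np.arctan2(b[1],b[0])-th-np.pi)%(2*np.pi), np.linalg.norm(v[:2]))
a=th
s0=wrist()[0]; print(np.round(s0["mount"],3),s0["fx"])
for p in ([cap[0]-.0,cap[1],.45],):
  for k in range(0,8):
    q=r.inverse_kinematics(p,down(a+k*np.pi/4)); print(k,None if q is None else np.round(q,2))
E
```

```text
[0.64150802 0.09465757 0.139     ] [0.53925287 0.00466488 0.163     ] [0.59154334 0.14388812 0.179     ] [0.59107719 0.1434258  0.13      ] 0.13621600730182437
x-ish edge ang -0.28314439968014304 -0.2889422574828104
yaw from pivot -0.26950798252888564
latch 0.9912078114808738 0.0701435402021155
[[ 1.    -0.001 -0.    -0.001]
 [-0.001 -0.962 -0.273 -0.076]
 [-0.     0.273 -0.962  0.02 ]
 [ 0.     0.     0.     1.   ]] 305.14852259955285
0 [-0.76  0.39  0.61  1.69 -0.24  1.14 -0.35]
1 [-0.67  0.37  0.49  1.69 -0.19  1.13  0.39]
2 [-0.57  0.36  0.36  1.68 -0.14  1.13  1.13]
3 [-0.44  0.35  0.19  1.67 -0.07  1.12  1.86]
4 [-0.33  0.36  0.05  1.66 -0.02  1.12  2.59]
5 [-1.16  0.7   1.35  1.71 -0.71  1.32 -2.29]
6 [-0.88  0.43  0.79  1.7  -0.33  1.15 -1.84]
7 [-0.79  0.4   0.65  1.69 -0.26  1.14 -1.12]
```

The bar length comes out at 136.2 mm against a spec of 136, and the cap centre agrees with the jug centre. Yaw is about -0.28 and the latch is about 0.99 open. Now one close look from above.

```bash
python3 - <<'E'
from h import *
r.move_pose([0.57,0.09,0.46],down(0.3))
eoat.clamp(10)
s,E=wrist(); np.save("E1.npy",E); cv2.imwrite("pics/w1.png",s["pixels"][:,:,::-1])
for n,p in dict(piv=[.6415,.0947,.139],kn=[.5393,.0047,.163],cap=[.5915,.1439,.179]).items():
    c=E[:3,:3]@p+E[:3,3]; print(n,s["cx"]+s["fx"]*c[0]/-c[2],s["cy"]-s["fy"]*c[1]/-c[2])
print({k:s[k] for k in("fx","cx","cy")},sensors.read_time(),sensors.read_qpos())
E
```

```text
piv 387.87595211512445 207.1605901173699
kn 265.832392451036 267.1491657044122
cap 363.14891965989796 151.35696381771572
{'fx': 305.14852259955285, 'cx': 320.89127446240457, 'cy': 200.68424656796861} 3.9583 [-0.66861073  0.31118883  0.5683861   1.75559698 -0.18346229  1.12783095
  0.25708149]
```

View pics/w1.png

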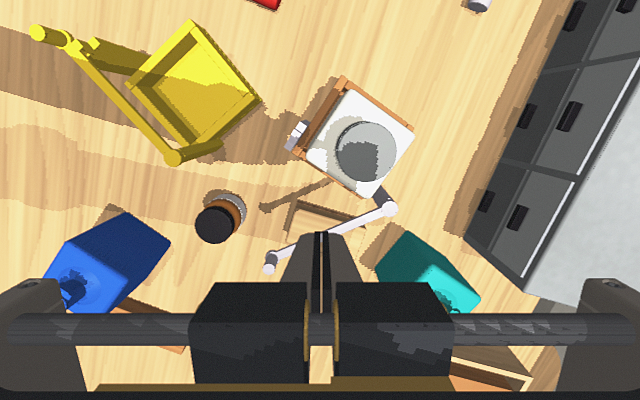

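The wrist picture shows the pivot at (389,208), the knob at (269,267) and the cap at about (367,152). All are within 4 px (about 3 mm) of the prediction. I push the knob shut along its arc.

```bash
python3 - <<'E'
from h import *
piv=np.array([.6415,.0947]); yaw=-.28; TZ=.146+.19
def P(l,d,z):
    f=yaw+np.pi+l; u=np.array([np.cos(f),np.sin(f)]); t=np.array([-u[1],u[0]])
    return [*(piv+.139*u+d*t),z],down(f-np.pi),t
p,q,_=P(.99,.035,.40); r.move_pose(p,q)
p,q,_=P(.99,.035,TZ); r.move_l(p,.15,q)
f0=np.array(sensors.read_force()); print("f0",f0)
for l in np.linspace(.95,.08,8):
    p,q,t=P(l,.017,TZ); r.move_l(p,.12,q)
    f=np.array(sensors.read_force())-f0
    print(round(l,2),np.round(f,1),round(f[:2]@t,1))
for d in np.arange(.028,-.004,-.003):   # creep to the stop
    p,q,t=P(0,d,TZ); r.move_l(p,.06,q)
    f=np.array(sensors.read_force())-f0; print(round(d,3),round(f[:2]@t,1))
    if f[:2]@t>8: break
print(sensors.read_time(),sensors.read_tool_pos(),p)
s=imaging.snapshot("side")["pixels"][130:250,280:420,::-1]
cv2.imwrite("pics/s2.png",cv2.resize(s,None,fx=5,fy=5,interpolation=cv2.INTER_CUBIC))
E
```

```text
f0 [0.71872159 0.08022343 0.20267445]
0.95 [-1.3 -0.3 -0.6] -0.5
0.83 [-2.   0.1 -0.8] -1.1
0.7 [-0.2  0.2 -0.3] -0.2
0.58 [-1.2 -0.4 -0.1] 0.0
0.45 [-0.8 -0.  -0.9] -0.1
0.33 [-0.2  0.8 -0.3] -0.8
0.2 [-0.6 -0.4  0.2] 0.4
0.08 [-0.1 -1.3 -0. ] 1.3
0.028 -1.2
0.025 0.4
0.022 0.4
0.019 -0.2
0.016 0.2
0.013 4.0
0.01 11.2
9.3167 [0.50464247 0.12072176 0.33583443] [np.float64(0.5051497375891616), np.float64(0.12350288076730416), 0.33599999999999997]
```

View pics/s2.png

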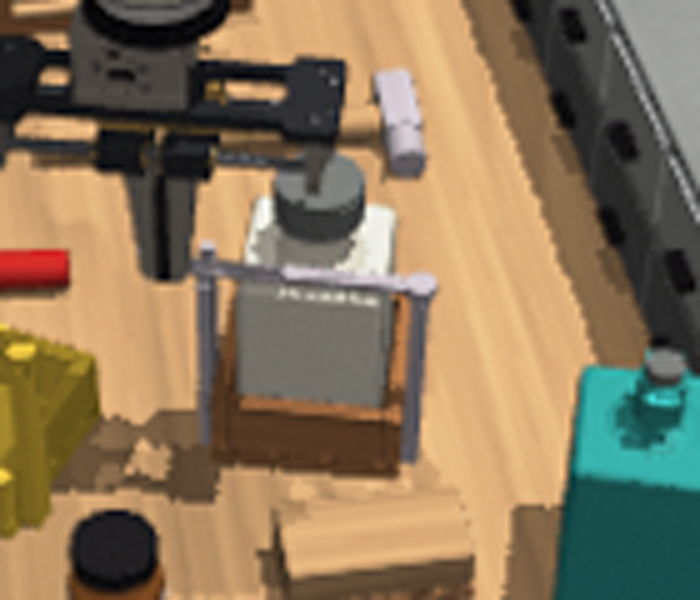

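The bar lies along the holder's front, its knob end over the catch at (207,262), and the push met a firm stop (11 N). I retreat, grip the cap and press it down.

```bash
python3 - <<'E'
from h import *
yaw=-.28; c=[.593,.1443]; q=down(yaw)
p=np.array(sensors.read_tool_pos()); t=np.array([-np.sin(yaw+np.pi),np.cos(yaw+np.pi),0])
r.move_l(p+.025*t,.1); p=np.array(sensors.read_tool_pos()); r.move_l([p[0],p[1],.43],.2)
eoat.open_gripper(); r.move_pose([*c,.43],q)
r.move_l([*c,.154+.19],.12,q)
f0=np.array(sensors.read_force())
eoat.clamp(35); r.sleep(.3)
print("w",sensors.read_gripper_width(),sensors.read_tool_pos(),np.array(sensors.read_force())-f0,sensors.read_moment())
r.move_l([*c,.154+.19-.007],.03); r.sleep(.3)
print(sensors.read_time(),sensors.read_tool_pos(),np.round(np.array(sensors.read_force())-f0,1),sensors.read_qpos())
E
```

```text
w 0.554532739167007 [0.59320901 0.1442292  0.34415216] [ 1.47371995 -0.99582514  0.93722127] [-0.1474424  -0.52306942 -0.00077761]
14.8417 [0.59356141 0.14395131 0.33869511] [ 0.  -1.9 10.9] [-0.80242568  0.54564331  0.69326871  1.79575453 -0.42066571  0.95059307
 -0.21151612]
```

Grip width is 51 mm and the press force is 10.9 N, about 5.5 mm down. Now I twist anticlockwise on joint 7 with a little more press.

```bash
python3 - <<'E'
from h import *
yaw=-.28; c=[.593,.1443]
q=np.array(r.inverse_kinematics([*c,.154+.19-.0082],down(yaw)))
r.move_j(q); print(sensors.read_tool_pos(),sensors.read_force())
for a in np.radians([15,30,45,60,74]):
    k=q.copy(); k[6]+=a; r.move_j(k)
    x=R.from_quat(sensors.read_ee_rot()).as_matrix()[:,0]
    print(np.round(np.degrees(a)),"real",round(np.degrees(np.arctan2(x[1],x[0])-yaw),1),np.round(sensors.read_tool_pos(),4),np.round(sensors.read_force(),1),np.round(sensors.read_moment(),2))
print(sensors.read_time(),sensors.read_gripper_width())
s=imaging.snapshot("side")["pixels"][130:250,280:420,::-1]
cv2.imwrite("pics/s3.png",cv2.resize(s,None,fx=5,fy=5,interpolation=cv2.INTER_CUBIC))
E
```

```text
[0.59356546 0.14394358 0.33760151] [-1.27175006 -1.01798457 11.71097168]
15.0 real 15.0 [0.5937 0.1441 0.3377] [ 0.1 -0.  11.1] [-0.19  0.08  0.02]
30.0 real 30.0 [0.5937 0.1443 0.3378] [ 0.4 -0.8 10.2] [-0.19  0.06  0.01]
45.0 real 45.0 [0.5938 0.1443 0.3378] [ 0.9 -0.4 10.8] [-0.16  0.04  0.05]
60.0 real 60.0 [0.5938 0.1444 0.3378] [ 0.3 -0.  11.6] [-0.07 -0.01  0.07]
74.0 real 74.0 [0.5937 0.1444 0.3378] [-0.3  0.3 11.3] [-0.12  0.02  0.12]
16.8667 0.5517736818332337
```

The twist moment stays low (0.12 N m or less), so the cap is turning freely rather than slipping in the grip. I lift it in stages while watching the force.

```bash
python3 - <<'E'
from h import *
p=np.array(sensors.read_tool_pos())
for z in (.341,.345,.350,.356,.365):
    r.move_l([p[0],p[1],z],.04); f=sensors.read_force(); print(z,np.round(sensors.read_tool_pos(),4),np.round(f,1))
    if f[2]<-8: print("STUCK"); break
else:
    r.move_l([p[0],p[1],.344+.092],.08); r.sleep(.5)
print(sensors.read_time(),sensors.read_tool_pos(),sensors.read_force(),sensors.read_gripper_width())
s=imaging.snapshot("side")["pixels"][110:230,280:420,::-1]
cv2.imwrite("pics/s4.png",cv2.resize(s,None,fx=5,fy=5,interpolation=cv2.INTER_CUBIC))
E
```

```text
0.341 [0.594  0.1445 0.3422] [0.6 0.2 5.6]
0.345 [0.5938 0.1445 0.3453] [ 0.8 -0.   3.2]
0.35 [0.5933 0.1444 0.3496] [0.1 0.5 0.5]
0.356 [0.5937 0.1444 0.3562] [-0.6  0.1 -0.1]
0.365 [0.5938 0.1444 0.3654] [ 0.1 -0.2 -0.3]
19.9417 [0.59375552 0.14436159 0.43594112] [-1.08883189 -0.69446328 -1.13934841] 0.5587461152159496
```

View pics/s4.png

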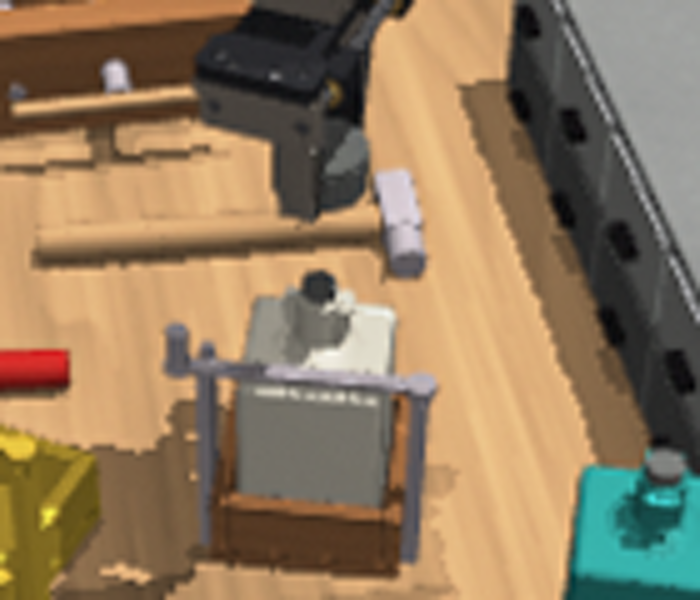

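The cap is in the fingers at (345,165), clear of the open neck at (318,285). The latch is shut, with its knob at (177,345) and the bar across, and the jug is standing in its holder. I hand in.

```bash
python3 -c "
from h import *
print(sensors.read_gripper_width(),np.abs(sensors.read_joint_vel()).max(),sensors.read_time()); order.hand_in()"
```

```text
0.5555179620663617 0.001532887613712642 19.9917
the job is handed in; nothing more can be done
```

The job is done and handed in at about 20 s of the 51 s allowed; no verdict is reported.

- **Latch:** I pushed the knob along its arc until it met the stop with about 11 N. The last picture shows the bar still shut over the catch.
- **Cap:** I gripped it at 35 N and pressed it down about 6.5 mm (11 N on the spring). I then twisted it 74° anticlockwise. The twisting moment stayed at or below 0.12 N m, which suggests the cap turned and did not slip in the fingers. It came free with no upward pull on the jug.
- **Finish:** The tool ended 92 mm above its grip height, so the cap's rim should be about 80 mm above the mouth. The grip width (about 51 mm) shows the cap is held, and the arm is still.
- **Jug and bench:** The jug is standing in its holder. I touched nothing else, but I did not measure the bystanders again.

No check failed. Cap turn and tilt were inferred from the tool and forces; I did not measure them in a picture.

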